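Put the turner and the pastry brush away flat in the cutlery tray

TASK

Put the dried utensils away: lay the broad wooden turner from the drainer flat in the wide long compartment of the cutlery tray, with its blade at the same end as the bowl of the spoon already in the tray, and lay the pastry brush from the mat flat in the crosswise compartment, either way round. Lay both down gently, do not drop them or let them topple into the tray, and leave everything else where it is.

Things in the scene. Friction and masses are not known exactly. Their poses are not given: they have to be found in the camera images.
- turner: Beech turner, 230 mm long, 90 g; starts handle down in the drainer, leaning 14 degrees to the drainer's -x side. Origin: its middle, mid thickness; +x towards the blade, y across, z out of a face (faces alike). Handle 24 mm wide, 14 mm thick, x -115 to +35; blade 92 mm wide, 8 mm thick, x +30 to +115. Balances at x = +20. Lies on its handle, origin 7 mm above the surface.
- turner_tip (a point): Middle of the turner blade's straight front edge, x = +115 mm on the turner.
- turner_end (a point): End of the turner's handle, x = -115 mm on the turner.
- brush: Pastry brush, 165 mm long, 12 mm thick, about 50 g, lying flat on the mat. Origin at its middle, 6 mm above what it lies on; +x towards the red bristles. Brown wooden handle 20 mm wide, x -82 to +22 mm; steel ferrule 34 mm wide to x = +42; stiff bristle head 32 mm wide, 10 mm thick, to x = +82.
- brush_tip (a point): Middle of the brush's bristle end, x = +82 mm on the brush.
- brush_end (a point): End of the brush's handle, x = -82 mm on the brush.
- tray: Light wooden cutlery tray, 346 mm (x) by 254 mm (y) by 46 mm high, fixed; origin: centre of its underside. Walls and floor 6 mm thick, compartments 40 mm deep. One crosswise compartment along the -x end; the rest are three long ones along x: wide (at +y), middle (holds a wooden spoon, bowl at +x) and narrow (at -y, holds a knife).
- tray_wide (a point): Centre of the floor of the wide long compartment, which measures 254 mm (x) by 114 mm (y) inside. Axes as the tray's: +x is the end where the spoon's bowl lies, where the turner's blade must be.
- tray_cross (a point): Centre of the floor of the crosswise compartment, 74 mm (x) by 242 mm (y) inside. Axes as the tray's; the brush lies along y.
- mat: Grey-green drying mat, fixed and firm, 360 mm (x) by 170 mm (y), 4 mm thick, its sides parallel to the world axes; origin: centre of its underside; with the brush gone, clear room to put the turner down.
- drainer: White ceramic utensil drainer, fixed, 88 mm (x) by 62 mm (y) by 100 mm high, walls and floor 4 mm; origin: centre of its underside. A wall across its middle makes two cells in a row along x, each 38 mm (x) by 54 mm (y), 96 mm deep; the turner stands in either one.
- wood_spoon: Dark wooden spoon, 150 mm long, leaning in the drainer's other cell parallel to the turner; its top is about 150 mm above the table, below the turner's blade edge by 75 mm. Origin 115 mm from its handle end; stays.
- tray_spoon: Dark wooden spoon lying in the tray's middle compartment, 215 mm long, 12 mm thick, bowl at +x; stays.
- tray_knife: Knife with a black handle lying in the tray's narrow compartment, 220 mm long; stays.
- honey_jar: Amber jar with a yellow lid, 68 mm wide, 85 mm high; origin at the centre of its underside; stays.
- tea_tin: Brown tea tin, 80 mm wide, 118 mm high; origin at the centre of its underside; stays.
- timer: Yellow and white kitchen timer, 72 mm wide, 50 mm high; origin at the centre of its underside; stays.
- mug: Blue mug, 80 mm wide, 92 mm high, origin at the centre of its underside; stays.
Things that resemble listed ones, but are neither listed nor needed, are in the scene too. Leave any turquoise or yellow look-alike of the brush alone.

How it is judged:
By the outcome, as a careful person would: the job done as asked, in the order asked, and still so for the second after the job is handed in, with the robot touching nothing.
It also fails if it takes over 70 s, if anything falls off the work surface, if the arm or the gripper's body presses on something with over 40 N, if the wrist force passes 120 N, or if a joint passes its speed limit or range.

ROBOT

A 6-joint arm with a two-finger parallel gripper is mounted at the origin on the work surface. World frame = base frame: x ahead of the robot, y to its left, z up, the work surface at z = 0. Lengths are in m, angles in rad, forces in N, time in s.
With the tool pointing down it reaches from about 0.35 to 0.85 m from the base axis. Payload 8.1 kg.
Tool frame: the origin (TCP) lies on the mounting face of the last link; the fingertips stand 186 mm ahead of it and the grasp point (between the pads) lies 167 mm ahead of it (robot.finger_overhang is the distance from the TCP to the fingertips, in m); z points along the fingers, y is the line along which they close (so a half turn about z gives the same grasp; the last joint's range is limited). The gripper opens to 93 mm and grips with 3 to 60 N. Pads are 15 mm wide; open, the fingers measure 128 mm over their backs; the gripper's body (75 mm by 188 mm) begins 65 mm behind the grasp point.
Start: joints at [1.052, 0.13, 1.488, -0, 1.523, -0.085], TCP at [0.252, 0.544, 0.405] pointing down, gripper open.
Joint ranges: [-2.96, 2.96], [-0.89, 2.26], [0.02, 2.5], [-1.34, 4.48], [0, 2.73], [-2.66, 2.66]. Speed limits (rad/s): [2.39, 2.39, 2.79, 3.14, 3.14, 3.14].

INTERFACE

Orientations are given as a rotation vector (axis times angle).
In Python, from plant import readout, read_camera, get_calibration, job, robot gives the robot as it stands.
- The arm moves only by the shell command python3 -m handwheel 'ROWS' [FORCE]. ROWS is JSON, a list of rows, each a list of 5 numbers: the shift along the world's x, y, z in cm, then the turn about the world's z in rad, then the closure, from 0 (fully open) to 1 (shut). In form: [[tx, ty, tz, spin, gripper], ...]. A call has 1 to 10 rows; each row shifts and turns the commanded pose from where the row before left it; what a row does not reach is not made up. A row lasts 1/8 s, in which the tool goes at most 62.5 mm and 10.7 degrees, less where a joint would pass 70% of its speed; a pose out of reach is approached as far as the arm can. A call is refused whole if a number of a shift passes 6.25 or a number of a turn 0.188, either way. A call with a gripper value outside its range is refused whole. The fingers move at their own pace and stop on an object; FORCE is the grip in N (left out, the last holds). Time passes only in rows, so rows that do not move let the fingers close. It gives the time, the measured TCP pose, the force, the opening and the grip force at its end, in the units of the state.
- readout.read_state(): the state, without advancing time (a new reading comes with each control period).
- read_camera(name): name is "scene" or "top" or "wrist"; returns the picture (400x640x3 uint8, red, green, blue); there is no depth.
- get_calibration(name): a dict with "fovy" (degrees; the focal length in pixels is half the picture's height over the tangent of half this angle, whatever the lens; pixels are square), "cx", "cy" (the principal point, pixels), "pose" (4x4, takes a point from camera to world coordinates). Camera axes: x right, y down, z forward; pixel columns grow to the right and rows downward; lengths in m; the calibration is good to about 2 mm. A picture is of the moment at which its call begins: read the wrist's pose just before it. get_calibration takes no time and is no camera call; for the wrist camera it gives the pose at the moment of the call.
- job.close_job(): hands the job in; it is judged then, once.
The state is a dict: "t": time; "q": joint angles; "dq": joint speeds; "joint_torque": joint torques, N m; "tool_pos": TCP position; "orientation": TCP orientation; "force": force on the tool from outside, world axes, zero at the start; "wrist_torque": the same for the moment, N m; "opening": finger opening in m; "gripper_force": force on a finger pad.
Only numpy, scipy, OpenCV 4.12 (cv2) and the standard library are available. Lean on these libraries where they do the work, as an engineer would, in place of code of your own. Each camera call takes 0.05 s, during which the arm holds its last target. There are 200 camera calls.

## Working session

There is one attempt and no reset: what is moved stays moved. The work goes in short steps, Python scripts to look and compute and a shell command to move; the robot and the scene stay as the last step left them, time stands still between calls to the robot, and variables do not carry over. Pictures are saved under pics/ and viewed, at most 10 in all, crops included, and the job is handed in when it is done.

```bash
mkdir -p pics && ls && python3 - <<'E'
from plant import readout, read_camera, get_calibration, job, robot
import cv2,numpy as np
for n in ("scene","top"):
    im=read_camera(n); cv2.imwrite(f"pics/{n}0.png",im[...,::-1])
    c=get_calibration(n); print(n,c["fovy"],c["cx"],c["cy"],np.round(c["pose"],4).tolist())
s=readout.read_state(); print(s["t"],s["tool_pos"],s["orientation"],s["opening"])
c=get_calibration("wrist");print(c["fovy"],c["cx"],c["cy"],np.round(c["pose"],4).tolist())
E
```

```text
pics
scene 56.177284001598636 324.0260825634283 196.55247820019207 [[0.0187, 0.8351, -0.5499, 1.1153], [0.9998, -0.0119, 0.0159, -0.035], [0.0068, -0.55, -0.8351, 1.073], [0.0, 0.0, 0.0, 1.0]]
top 50.82756505597132 315.00590496980567 198.3583857316395 [[0.0098, -0.9914, 0.1305, 0.3095], [-0.9999, -0.0109, -0.0077, 0.0051], [0.0091, -0.1304, -0.9914, 1.7357], [0.0, 0.0, 0.0, 1.0]]
0.1 [0.25206085 0.54426255 0.40379108] [-6.75991770e-01 -3.06750015e+00  2.48300438e-03] 0.09276446473652226
68.18972661062537 319.39600040606183 197.9578466114912 [[0.4206, 0.8716, 0.2519, 0.1826], [0.9072, -0.4038, -0.1177, 0.5766], [-0.0009, 0.2781, -0.9606, 0.384], [0.0, 0.0, 0.0, 1.0]]
```

View pics/scene0.png

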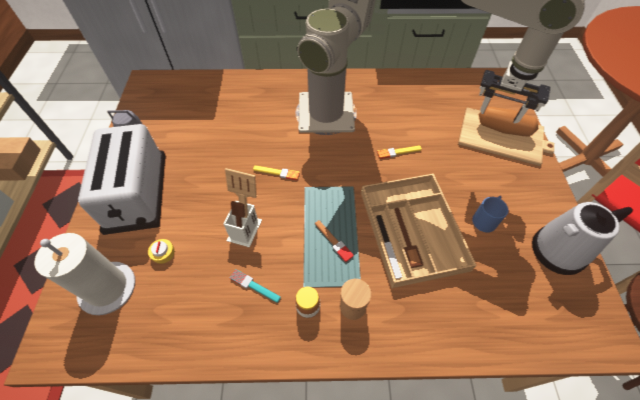

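View pics/top0.png

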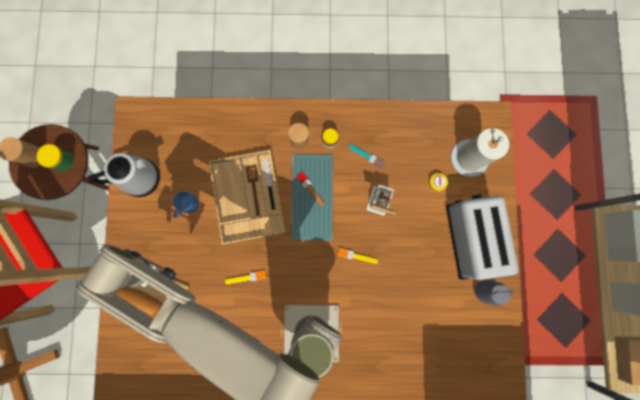

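The scene view has the brush with red bristles on the mat (bristles about (345,254), handle (320,225)). The look-alikes are yellow at (275,172) and (400,153), and turquoise at (255,287). Only the one on the mat has a brown handle and red bristles, so it is the brush meant. The tray is at (417,230), its +x (bowl) end towards the bottom of the picture, with the wide compartment on the right. The drainer is at (243,225), with the turner blade at (240,183). I'll enlarge to confirm and measure.

```bash
cat > h.py <<'E'
import numpy as np, cv2
from plant import readout, read_camera, get_calibration
def K(c): f=200/np.tan(np.radians(c["fovy"])/2); return np.array([[f,0,c["cx"]],[0,f,c["cy"]],[0,0,1.]])
def ray(c,px):  # px Nx2 -> origin, dirs
    P=np.array(c["pose"]); px=np.atleast_2d(px).astype(float)
    d=np.c_[px,np.ones(len(px))]@np.linalg.inv(K(c)).T@P[:3,:3].T
    return P[:3,3],d
def onz(c,px,z):
    o,d=ray(c,px); return o+d*((z-o[2])/d[:,2:])
def proj(c,pts):
    P=np.array(c["pose"]); q=(np.atleast_2d(pts)-P[:3,3])@P[:3,:3]@K(c).T
    return q[:,:2]/q[:,2:]
E
python3 - <<'E'
import cv2
im=cv2.imread("pics/scene0.png")
cv2.imwrite("pics/c1.png",cv2.resize(im[160:300,215:480],None,fx=3,fy=3,interpolation=cv2.INTER_CUBIC))
E
```

```text
(no output)
```

View pics/c1.png

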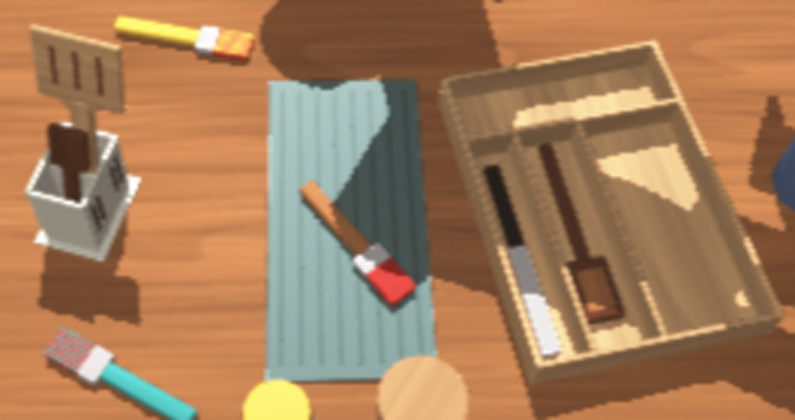

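The crop shows the following (crop pixels, with offset (215,160) and scale 3):
- **Brush:** handle end (307,187), bristle end (400,293).
- **Tray rim corners:** (440,85), (657,43), (780,318), (533,382).
- **Turner:** blade corners (32,25), (123,48), (120,110), (38,82). It stands in the rear (-x) cell, with the dark spoon in the front cell.

```bash
python3 - <<'E'
from h import *
from scipy.optimize import least_squares
np.set_printoptions(precision=4,suppress=True)
c=get_calibration("scene"); f=lambda p: np.array(p,float)/3+[215,160]
mat=onz(c,f([(268,82),(415,82),(436,378),(266,380)]),.004)
print("mat",mat, mat.mean(0))
b=onz(c,f([(307,187),(400,293)]),.010)
d=b[1]-b[0]; print("brush",b,b.mean(0),"len",np.hypot(*d[:2]),"yaw",np.arctan2(d[1],d[0]))
tr=f([(440,85),(657,43),(780,318),(533,382)])
M=np.array([(-.173,-.127,.046),(-.173,.127,.046),(.173,.127,.046),(.173,-.127,.046)])
def R(y): return np.array([[np.cos(y),-np.sin(y),0],[np.sin(y),np.cos(y),0],[0,0,1]])
g=lambda p:(proj(c,M@R(p[2]).T+[p[0],p[1],0])-tr).ravel()
s=least_squares(g,[.6,.25,-.2]);print("tray",s.x,s.fun)
T=s.x
for n,q in(("wide",(.04,.064,.006)),("cross",(-.13,0,.006))): print(n,R(T[2])@q+[T[0],T[1],0])
# turner: frame x along body (up), y across, tilt 14 to drainer -x
bl=f([(32,25),(123,48),(120,110),(38,82)])
a=np.radians(14)
Bm=np.array([(.115,-.046,0),(.115,.046,0),(.03,.046,0),(.03,-.046,0)])
def turn(p,tilt=a):
    ex=np.array([-np.sin(tilt),0,np.cos(tilt)]);ey=np.array([0,1,0]);ez=np.cross(ex,ey)
    W=R(p[2])@np.stack([ex,ey,ez],1); tip=np.array([p[0],p[1],p[3]])
    return (Bm-[.115,0,0])@W.T+tip
for z0 in (None,):
    h=lambda p:np.r_[(proj(c,turn(p))-bl).ravel(),(p[3]-.225)/.003]
    s=least_squares(h,[.45,-.2,-.2,.225]);print("turner tip",s.x,s.fun)
    p=s.x; ex=R(p[2])@[-np.sin(a),0,np.cos(a)]; print("blade pt x=.085",p[[0,1,3]]-.030*ex,"end",p[[0,1,3]]-.23*ex)
print("drainer rim",onz(c,f([(30,188),(93,205),(118,135),(50,125)]),.1))
E
```

```text
mat [[ 0.3722 -0.0822  0.004 ]
 [ 0.3746  0.0879  0.004 ]
 [ 0.7293  0.0867  0.004 ]
 [ 0.7287 -0.0806  0.004 ]] [0.5512 0.0029 0.004 ]
brush [[ 0.5154 -0.0384  0.01  ]
 [ 0.641   0.0557  0.01  ]] [0.5782 0.0086 0.01  ] len 0.15689179347161858 yaw 0.6424655547918426
tray [0.5503 0.2666 0.1952] [-0.6993 -0.7239 -1.3419  0.5973  1.1633  1.9223  0.581  -1.8109]
wide [0.5771 0.3372 0.006 ]
cross [0.4227 0.2414 0.006 ]
turner tip [ 0.4671 -0.255  -0.3634  0.2246] [-0.1122 -1.6359 -1.1885 -0.4198  0.9045  0.7505  0.4741  1.3377 -0.1363]
blade pt x=.085 [ 0.4739 -0.2576  0.1955] end [ 0.5191 -0.2748  0.0014]
drainer rim [[ 0.5633 -0.3119  0.1   ]
 [ 0.5833 -0.2479  0.1   ]
 [ 0.5026 -0.2302  0.1   ]
 [ 0.4895 -0.3008  0.1   ]]
```

```bash
cat >> h.py <<'E'
from scipy.spatial.transform import Rotation as Ro
def delta(x,y,z,closing_yaw):  # grasp point target, closing direction mod pi
    s=readout.read_state(); R=Ro.from_rotvec(s["orientation"]).as_matrix()
    g=np.array(s["tool_pos"])+.167*R[:,2]; cy=np.arctan2(R[1,1],R[0,1])
    dy=(closing_yaw-cy+np.pi/2)%np.pi-np.pi/2
    print("t",round(s["t"],2),"grasp",g.round(4),"zdir",R[:,2].round(3),"closing",round(cy,3),"-> cm",((np.array([x,y,z])-g)*100).round(2),"turn",round(dy,3),"q6",round(s["q"][5],2),"F",np.round(s["force"],1),"open",round(s["opening"],4))
E
python3 -c "
from h import *
delta(.578+.004,.009+.003,.15,-.93)"
```

```text
t 0.1 grasp [0.2519 0.544  0.2368] zdir [-0.001 -0.001 -1.   ] closing 1.137 -> cm [ 33.01 -53.2   -8.68] turn 1.075 q6 -0.09 F [ 0.5 -0.2 -1.1] open 0.0928
```

```bash
python3 -m handwheel '[[3,-5,0,-0.18,0.4],[3,-5,0,-0.18,0.4],[3,-5,0,-0.18,0.4],[3,-5,0,-0.18,0.4],[3,-5,0,-0.18,0.4],[3,-5,0,-0.18,0.4],[3,-5,0,-0.18,0.4],[3,-5,0,-0.18,0.4],[3,-5,0,-0.18,0.4],[3,-5,0,-0.18,0.4]]' 10 && python3 -m handwheel '[[1,-1,-3,-0.1,0.4],[1,-1,-3,-0.1,0.4],[1,-1,-2.7,-0.07,0.4],[0,-0.2,0,0,0.4],[0,0,0,0,0.4],[0,0,0,0,0.4]]' && python3 - <<'E'
from h import *
delta(.582,.012,.15,-.93)
c=get_calibration("wrist"); im=read_camera("wrist"); np.save("w1.npy",np.array([0]))
import pickle; pickle.dump(c,open("w1.pkl","wb"))
cv2.imwrite("pics/w1.png",im[...,::-1])
print(proj(c,[(.5154,-.0384,.01),(.641,.0557,.01),(.582,.012,.01)]))
E
```

```text
t: 1.35
tool_pos: [0.5527, 0.0426, 0.4044]
orientation: [-2.827, -1.369, 0.0]
force: [-0.6, 0.2, -0.2]
opening: 0.0555
gripper_force: 0.0
t: 2.1
tool_pos: [0.5825, 0.0129, 0.3195]
orientation: [2.982, 0.987, 0.004]
force: [-0.7, 0.5, -0.1]
opening: 0.0559
gripper_force: 0.0
t 2.1 grasp [0.5829 0.0129 0.1525] zdir [ 0.002 -0.    -1.   ] closing -0.932 -> cm [-0.09 -0.09 -0.25] turn 0.002 q6 0.87 F [-0.7  0.5 -0.1] open 0.0559
[[319.58185844 267.49858062]
 [318.91882644 119.13828154]
 [318.8568218  193.86868085]]
```

View pics/w1.png

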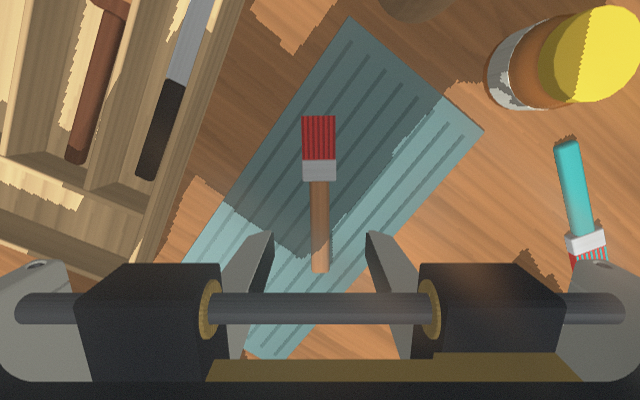

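The wrist view shows the brush between the fingers, red bristle end at (319,116) and handle end at (320,272), with the ferrule at (319,170). The turquoise look-alike is well clear at the right.

```bash
python3 - <<'E'
from h import *
import pickle
c=pickle.load(open("w1.pkl","rb"))
b=onz(c,[(319,116),(320.5,272)],.010); d=b[0]-b[1]; m=b.mean(0); y=np.arctan2(d[1],d[0]); print(b,np.hypot(*d[:2]),m,y)
g=m[:2]+.006*np.array([np.cos(y),np.sin(y)])
delta(g[0],g[1],.012,y+np.pi/2)
E
```

```text
[[ 0.64334843  0.05734699  0.01      ]
 [ 0.511568   -0.042505    0.01      ]] 0.16533754570820372 [0.57745822 0.00742099 0.01      ] 0.6484203868406112
t 2.15 grasp [0.5829 0.0128 0.1525] zdir [ 0.003 -0.    -1.   ] closing -0.932 -> cm [ -0.06  -0.18 -14.05] turn 0.009 q6 0.87 F [ 0.5 -0.3  0.2] open 0.0554
```

```bash
python3 -m handwheel '[[-0.1,-0.2,-4,0.01,0.4],[0,0,-4,0,0.4],[0,0,-3,0,0.4],[0,0,-1.6,0,0.4],[0,0,0,0,0.4],[0,0,0,0,0.4]]' && python3 -c "
from h import *
delta(.5823,.0110,.025,-.923)"
```

```text
t: 2.9
tool_pos: [0.5818, 0.0105, 0.193]
orientation: [2.977, 1.0, 0.003]
force: [0.0, 0.2, -0.6]
opening: 0.0557
gripper_force: 0.0
t 2.9 grasp [0.5821 0.0105 0.026 ] zdir [ 0.002 -0.    -1.   ] closing -0.923 -> cm [ 0.02  0.05 -0.1 ] turn -0.0 q6 0.85 F [ 0.   0.2 -0.6] open 0.0557
```

```bash
python3 -m handwheel '[[0,0,-0.15,0,0.4],[0,0,0,0,1],[0,0,0,0,1],[0,0,0,0,1],[0,0,0,0,1],[0,0,0,0,1],[0,0,0,0,1]]' 15 && python3 -m handwheel '[[0,0,1,0,1],[0,0,3,0,1],[0,0,4,0,1],[0,0,4,0,1],[0,0,0,0,1]]' && python3 -c "
from h import *
delta(.4227,.2414,.100,.195)"
```

```text
t: 3.78
tool_pos: [0.5813, 0.0105, 0.1905]
orientation: [2.978, 1.0, 0.001]
force: [-0.3, -0.1, 3.4]
opening: 0.0197
gripper_force: 15.5
t: 4.4
tool_pos: [0.5827, 0.0103, 0.3152]
orientation: [2.975, 0.999, 0.011]
force: [0.7, 0.1, -1.0]
opening: 0.0198
gripper_force: 15.0
t 4.4 grasp [0.5839 0.0102 0.1482] zdir [ 0.008 -0.001 -1.   ] closing -0.923 -> cm [-16.12  23.12  -4.82] turn 1.118 q6 0.85 F [ 0.7  0.1 -1. ] open 0.0198
```

```bash
python3 -m handwheel '[[-2.3,3.4,0,0.16,1],[-2.3,3.4,0,0.16,1],[-2.3,3.4,0,0.16,1],[-2.3,3.4,0,0.16,1],[-2.3,3.4,0,0.16,1],[-2.3,3.4,0,0.16,1],[-2.3,3.3,0,0.16,1],[0,0,0,0,1],[0,0,0,0,1],[0,0,0,0,1]]' && python3 - <<'E'
from h import *
import pickle
c=get_calibration("wrist"); im=read_camera("wrist"); pickle.dump(c,open("w2.pkl","wb"))
cv2.imwrite("pics/w2.png",im[...,::-1])
delta(.4216,.2473,.1,.195)
M=np.array([(-.173,-.127,.046),(-.173,.127,.046),(.173,.127,.046),(.173,-.127,.046)])
y=.1952;R=np.array([[np.cos(y),-np.sin(y),0],[np.sin(y),np.cos(y),0],[0,0,1]])
print(proj(c,M@R.T+[.5503,.2666,0]).round())
E
```

```text
t: 5.65
tool_pos: [0.4206, 0.2467, 0.3099]
orientation: [-1.995, -2.427, 0.001]
force: [0.1, 0.0, -0.4]
opening: 0.02
gripper_force: 15.0
t 5.7 grasp [0.4206 0.2466 0.143 ] zdir [-0. -0. -1.] closing 0.195 -> cm [ 0.1   0.07 -4.3 ] turn 0.0 q6 0.23 F [ 0.3  0.3 -0.7] open 0.02
[[277. 333.]
 [263.  51.]
 [723.  51.]
 [626. 333.]]
```

View pics/w2.png

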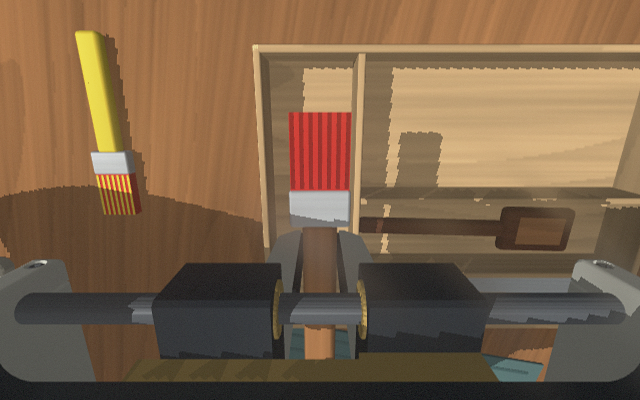

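The wrist view shows the brush held level, and the crosswise compartment's rim running from (254,46) to (265,245), with the divider top at (356,55). The prediction was about 8 px to the right, so I'll refine the tray pose.

```bash
python3 - <<'E'
from h import *
import pickle
np.set_printoptions(precision=4,suppress=True)
c=pickle.load(open("w2.pkl","rb"))
p=onz(c,[(254,46),(265,245),(356,55),(366,55),(640,45)],.046)
y=.1952;R=np.array([[np.cos(y),-np.sin(y)],[np.sin(y),np.cos(y)]])
print((p[:,:2]-[.5503,.2666])@R, "expect A(-.173,.127) edge x -.173; divider -.093/-.087; far edge y .127")
d=p[1]-p[0]; print("edge dir yaw",np.arctan2(d[1],d[0])+np.pi/2); d=p[4]-p[0]; print(np.arctan2(d[1],d[0]))
print("brush", onz(c,[(320,113),(320,358)],.13))
E
```

```text
[[-0.1793  0.1305]
 [-0.1795 -0.0321]
 [-0.1027  0.1243]
 [-0.0952  0.1243]
 [ 0.1094  0.1309]] expect A(-.173,.127) edge x -.173; divider -.093/-.087; far edge y .127
edge dir yaw 0.19395579701977317
0.1968182191964006
brush [[0.4067 0.3222 0.13  ]
 [0.4373 0.1677 0.13  ]]
```

```bash
python3 -m handwheel '[[-0.68,0.29,-2,0,1],[0,0,-4,0,1],[0,0,-3,0,1],[0,0,-1.5,0,1],[0,0,-0.5,0,1],[0,0,-0.3,0,1],[0,0,0,0,1],[0,0,0,0,1]]' && python3 -c "
from h import *
delta(.4138,.2495,.0255,.195)"
```

```text
t: 6.7
tool_pos: [0.4138, 0.2505, 0.1981]
orientation: [1.992, 2.429, 0.002]
force: [0.1, 0.4, -0.4]
opening: 0.0201
gripper_force: 15.0
t 6.7 grasp [0.414  0.2507 0.0311] zdir [ 0.001  0.001 -1.   ] closing 0.197 -> cm [-0.02 -0.12 -0.56] turn -0.002 q6 0.24 F [ 0.1  0.4 -0.4] open 0.0201
```

```bash
python3 -m handwheel '[[0,-0.1,-0.25,0,1],[0,0,-0.15,0,1],[0,0,-0.1,0,1],[0,0,-0.05,0,1],[0,0,0,0,1]]' && python3 -c "
from h import *
delta(.4138,.2495,.0255,.195)"
```

```text
t: 7.32
tool_pos: [0.4134, 0.2494, 0.1924]
orientation: [-1.992, -2.429, 0.001]
force: [-5.2, -3.1, 10.0]
opening: 0.0197
gripper_force: 17.8
t 7.33 grasp [0.4133 0.2493 0.0254] zdir [-0. -0. -1.] closing 0.197 -> cm [0.05 0.02 0.01] turn -0.002 q6 0.24 F [-5.2 -3.1 10. ] open 0.0197
```

```bash
python3 -m handwheel '[[0,0,0.06,0,1],[0,0,0,0,0.74],[0,0,0,0,0.7],[0,0,0,0,0.7],[0,0,0.5,0,0.7],[0,0,2,0,0.7],[0,0,4,0,0.7],[0,0,5,0,0.7],[0,0,5,0,0.4],[0,0,0,0,0.4]]' && python3 - <<'E'
from h import *
import pickle
c=get_calibration("wrist"); im=read_camera("wrist"); pickle.dump(c,open("w3.pkl","wb"))
cv2.imwrite("pics/w3.png",im[...,::-1])
delta(.4739,-.2576,.30,-.3634)
E
```

```text
t: 8.57
tool_pos: [0.4146, 0.25, 0.3627]
orientation: [1.99, 2.426, 0.013]
force: [-0.4, -0.5, -0.3]
opening: 0.0431
gripper_force: 0.0
t 8.62 grasp [0.4147 0.25   0.1928] zdir [ 0.004  0.002 -1.   ] closing 0.197 -> cm [  5.92 -50.76  10.72] turn -0.56 q6 0.24 F [ 0.5  0.4 -0.8] open 0.0473
```

View pics/w3.png

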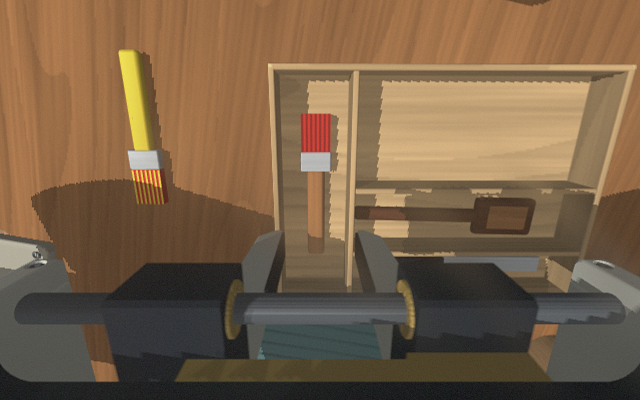

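The view shows the brush lying flat in the crosswise compartment, bristles (315,115) to handle end (316,250), clear of the walls. The tray's rim corners are (269,66) and (636,66). Next is the turner.

```bash
python3 -m handwheel '[[0.5,-5.1,2.5,-0.056,0.3],[0.5,-5.1,2.5,-0.056,0.3],[0.6,-5.1,2.5,-0.056,0.3],[0.6,-5.1,2.5,-0.056,0.3],[0.6,-5.1,1,-0.056,0.3],[0.6,-5.1,0,-0.056,0.3],[0.6,-5,0,-0.056,0.3],[0.6,-5,0,-0.056,0.3],[0.6,-5,0,-0.056,0.3],[0.6,-5,0,-0.056,0.3]]' && python3 -m handwheel '[[0,0,0,0,0.3],[0,0,0,0,0.3]]' && python3 - <<'E'
from h import *
import pickle
np.set_printoptions(precision=4,suppress=True)
c=pickle.load(open("w3.pkl","rb")); p=onz(c,[(269,66),(636,66)],.046); y=.1952
R=np.array([[np.cos(y),-np.sin(y)],[np.sin(y),np.cos(y)]])
print("tray",(p[:,:2]-[.5425,.2688])@R)
c=get_calibration("wrist"); im=read_camera("wrist"); pickle.dump(c,open("w4.pkl","wb"))
cv2.imwrite("pics/w4.png",im[...,::-1])
delta(.4739,-.2576,.30,-.3634)
print(proj(c,[(.4671,-.255,.2246)]))
E
```

```text
t: 9.88
tool_pos: [0.4711, -0.2583, 0.4652]
orientation: [-2.585, -1.78, 0.002]
force: [1.4, 1.2, 0.6]
opening: 0.0652
gripper_force: 0.0
t: 10.12
tool_pos: [0.4712, -0.2565, 0.4656]
orientation: [-2.584, -1.782, 0.001]
force: [-0.6, 0.9, 0.2]
opening: 0.0645
gripper_force: 0.0
tray [[-0.1724  0.1254]
 [ 0.1706  0.1264]]
t 10.18 grasp [ 0.471  -0.2557  0.2991] zdir [-0.002  0.001 -1.   ] closing -0.362 -> cm [ 0.29 -0.19  0.09] turn -0.001 q6 -0.23 F [-0.3 -0.1  1.1] open 0.0649
[[313.8226 214.8057]]
```

View pics/w4.png

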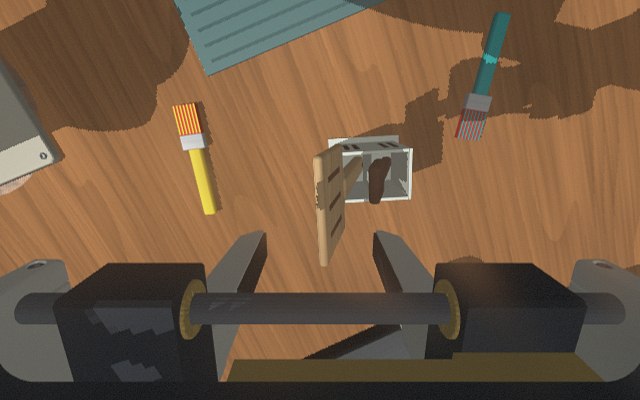

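The view shows the blade's top edge running from about (318,157) to (323,264), leaning left (-x of the drainer). The handle goes into the left cell, and the dark spoon is at (378,180) in the right cell.

```bash
python3 - <<'E'
from h import *
import pickle
np.set_printoptions(precision=4,suppress=True)
c=pickle.load(open("w4.pkl","rb"))
im=cv2.imread("pics/w4.png")
for r in (165,185,211,240,255):
    print(r,im[r,308:350].astype(int).sum(1).tolist())
p=onz(c,[(318,157),(323,264)],.225); d=p[0]-p[1]
print(p,p.mean(0),np.hypot(*d[:2]),"normal yaw",np.arctan2(d[1],d[0])-np.pi/2)
y=np.arctan2(d[1],d[0])-np.pi/2
print("drainer rim",onz(c,[(412,148),(410,200)],.1))
E
```

```text
165 [365, 372, 357, 353, 376, 491, 486, 525, 528, 522, 515, 470, 419, 365, 311, 273, 287, 289, 281, 295, 287, 298, 292, 271, 278, 275, 278, 284, 285, 285, 266, 271, 284, 282, 305, 421, 415, 358, 269, 227, 237, 235]
185 [356, 356, 360, 362, 345, 342, 391, 493, 447, 332, 302, 309, 309, 308, 302, 282, 268, 291, 283, 285, 293, 301, 293, 283, 266, 282, 281, 269, 274, 281, 283, 266, 275, 279, 273, 327, 332, 322, 289, 280, 285, 281]
211 [353, 341, 343, 343, 341, 333, 355, 369, 464, 467, 493, 499, 491, 485, 443, 406, 359, 301, 277, 288, 282, 277, 264, 291, 278, 277, 286, 284, 285, 280, 283, 289, 270, 275, 278, 272, 317, 355, 339, 337, 346, 342]
240 [341, 342, 345, 338, 336, 344, 334, 349, 353, 357, 439, 451, 481, 472, 473, 455, 428, 396, 343, 286, 295, 296, 290, 282, 288, 288, 293, 289, 299, 295, 292, 343, 341, 331, 343, 362, 366, 357, 355, 364, 363, 351]
255 [348, 347, 347, 337, 334, 342, 342, 329, 331, 342, 342, 439, 440, 475, 454, 452, 429, 412, 375, 332, 298, 295, 296, 284, 312, 349, 348, 360, 354, 361, 347, 343, 353, 352, 342, 343, 343, 341, 339, 320, 348, 351]
[[ 0.4866 -0.2133  0.225 ]
 [ 0.4587 -0.2979  0.225 ]] [ 0.4726 -0.2556  0.225 ] 0.08910165891814492 normal yaw -0.31821400484165085
drainer rim [[ 0.585  -0.2587  0.1   ]
 [ 0.5654 -0.3186  0.1   ]]
```

```bash
python3 -m handwheel '[[0.8,-0.2,0,0.05,0.3],[0,0,-3,0,0.3],[0,0,-4,0,0.3],[0,0,-2.3,0,0.3],[0,0,-0.6,0,0.3],[0,0,0,0,0.3],[0,0,0,0,0.3]]' && python3 -c "
from h import *
delta(.479,-.2577,.196,-.31)"
```

```text
t: 11.05
tool_pos: [0.4798, -0.2586, 0.37]
orientation: [2.538, 1.847, 0.001]
force: [-0.3, -0.6, 0.2]
opening: 0.0651
gripper_force: 0.0
t 11.05 grasp [ 0.4802 -0.2588  0.203 ] zdir [ 0.002 -0.001 -1.   ] closing -0.312 -> cm [-0.12  0.11 -0.7 ] turn 0.002 q6 -0.28 F [-0.3 -0.6  0.2] open 0.0651
```

```bash
python3 -m handwheel '[[-0.1,0.1,-0.6,0,0.5],[0,0,0,0,0.6],[0,0,0,0,0.8],[0,0,0,0,1],[0,0,0,0,1],[0,0,0,0,1],[0,0,0,0,1],[0,0,0,0,1]]' 10 && python3 -c "
from h import *
delta(.479,-.2577,.196,-.31)"
```

```text
t: 12.05
tool_pos: [0.4787, -0.2578, 0.3629]
orientation: [2.539, 1.847, 0.001]
force: [3.3, -1.0, 2.4]
opening: 0.0194
gripper_force: 9.5
t 12.05 grasp [ 0.4789 -0.2579  0.1959] zdir [ 0.001 -0.001 -1.   ] closing -0.313 -> cm [0.01 0.02 0.01] turn 0.003 q6 -0.28 F [ 3.3 -1.   2.4] open 0.0194
```

```bash
python3 -m handwheel '[[-0.1,0.03,1,0,1],[-0.1,0.03,1.5,0,1],[-0.2,0.05,1.5,0,1],[-0.2,0.05,1.5,0,1],[-0.2,0.05,1.5,0,1],[0,0,0,0,1]]' && python3 -c "
from h import *
delta(.479,-.2577,.196,-.31)"
```

```text
t: 12.8
tool_pos: [0.4705, -0.2558, 0.4345]
orientation: [2.538, 1.846, 0.002]
force: [2.0, -0.4, 0.4]
opening: 0.017
gripper_force: 9.6
t 12.8 grasp [ 0.471  -0.2561  0.2675] zdir [ 0.003 -0.002 -1.   ] closing -0.313 -> cm [ 0.8  -0.16 -7.15] turn 0.003 q6 -0.28 F [ 2.  -0.4  0.4] open 0.017
```

```bash
python3 -m handwheel '[[0,0,1.5,0,1],[0,0,1.5,0,1],[0,0,1.5,0,1],[0,0,2,0,1],[0,0,2,0,1],[0,0,0,0,1],[0,0,0,0,1]]' && python3 -c "
from h import *
delta(.55,0,.3,0)
cv2.imwrite('pics/s5.png',cv2.resize(read_camera('scene')[80:280,140:400,::-1],None,fx=3,fy=3))"
```

```text
t: 13.68
tool_pos: [0.4704, -0.2556, 0.5169]
orientation: [-2.54, -1.848, 0.0]
force: [-0.4, 0.4, -1.8]
opening: 0.008
gripper_force: 10.0
t 13.68 grasp [ 0.4703 -0.2555  0.3499] zdir [-0.001  0.    -1.   ] closing -0.313 -> cm [ 7.97 25.55 -4.99] turn 0.313 q6 -0.28 F [-0.4  0.4 -1.8] open 0.008
```

View pics/s5.png

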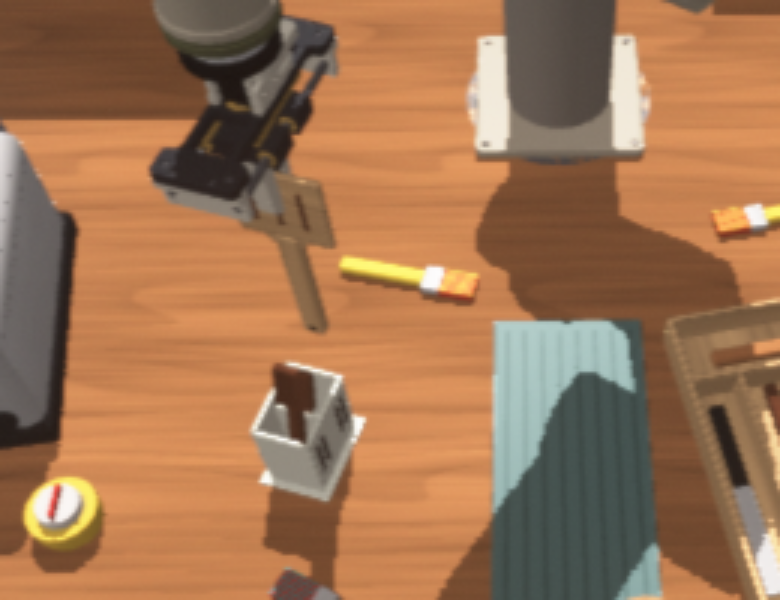

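The turner hangs free and vertical, gripped flat across its blade (opening 8 mm), and the handle end is clear of the drainer; the spoon hasn't moved. Next I carry it over the mat.

```bash
python3 -m handwheel '[[-0.6,2.7,0,-0.157,1],[-0.6,2.7,0,-0.157,1],[-0.6,2.7,0,-0.157,1],[-0.6,2.7,-1,-0.157,1],[-0.6,2.7,-2,-0.157,1],[-0.6,2.7,-2,-0.157,1],[-0.7,2.7,-2,-0.157,1],[-0.7,2.7,-2,-0.157,1],[0,0,-3,0,1],[0,0,0,0,1]]' && python3 -m handwheel '[[0,0,0,0,1],[0,0,0,0,1]]' 8 && python3 -c "
from h import *
delta(.42,-.04,.206,-1.571)
c=get_calibration('top'); im=read_camera('top'); 
"
```

```text
t: 14.98
tool_pos: [0.4193, -0.0391, 0.3942]
orientation: [-3.14, -0.004, 0.009]
force: [0.6, 0.5, -0.5]
opening: 0.0077
gripper_force: 10.0
t: 15.22
tool_pos: [0.4208, -0.0399, 0.3987]
orientation: [3.141, 0.002, 0.003]
force: [0.3, -0.0, -1.0]
opening: 0.008
gripper_force: 8.0
t 15.22 grasp [ 0.421  -0.04    0.2317] zdir [ 0.002 -0.    -1.   ] closing -1.569 -> cm [-0.1  -0.   -2.57] turn -0.002 q6 1.35 F [ 0.3 -0.  -1. ] open 0.008
```

```bash
python3 -m handwheel '[[0,0,-1.5,0,1],[0,0,-0.5,0,1],[0,0,-0.3,0,1],[0,0,0,0,1],[0,0,0,0,1]]' && python3 -c "
from h import *
delta(.42,-.04,.206,-1.571)"; python3 -m handwheel '[[0,0,-0.3,0,1],[0,0,0,0,1]]'; python3 -m handwheel '[[0,0,-0.3,0,1],[0,0,0,0,1]]'
```

```text
t: 15.9
tool_pos: [0.4209, -0.0397, 0.3753]
orientation: [3.141, 0.003, 0.004]
force: [1.0, 0.7, 6.1]
opening: 0.008
gripper_force: 8.0
t 15.9 grasp [ 0.4213 -0.0398  0.2083] zdir [ 0.003 -0.    -1.   ] closing -1.569 -> cm [-0.13 -0.02 -0.23] turn -0.002 q6 1.35 F [1.  0.7 6.1] open 0.008
t: 16.15
tool_pos: [0.421, -0.0397, 0.3726]
orientation: [3.141, 0.003, 0.005]
force: [1.0, -0.8, 8.4]
opening: 0.008
gripper_force: 8.0
t: 16.4
tool_pos: [0.421, -0.0397, 0.3696]
orientation: [3.141, 0.003, 0.005]
force: [0.8, 0.5, 8.9]
opening: 0.0077
gripper_force: 8.0
```

```bash
python3 -m handwheel '[[1.75,0,0,0,1],[1.75,0,-0.1,0,1],[1.7,0,-0.3,0,1],[1.7,0,-0.4,0,1],[1.6,0,-0.6,0,1],[1.6,0,-0.7,0,1],[0,0,0,0,1]]' 6 && python3 -m handwheel '[[1.5,0,-0.8,0,1],[1.5,0,-1,0,1],[1.3,0,-1.1,0,1],[1.3,0,-1.2,0,1],[0,0,0,0,1]]' && python3 -c "
from h import *
delta(.421+.1567,-.04,.141,-1.571)
cv2.imwrite('pics/s6.png',cv2.resize(read_camera('scene')[100:300,230:490,::-1],None,fx=3,fy=3))"
```

```text
t: 17.27
tool_pos: [0.5217, -0.0396, 0.3463]
orientation: [-3.141, -0.003, 0.002]
force: [-0.8, 0.0, -1.4]
opening: 0.008
gripper_force: 6.0
t: 17.9
tool_pos: [0.5768, -0.0395, 0.3051]
orientation: [-3.141, -0.003, 0.004]
force: [-0.1, 0.1, -0.5]
opening: 0.0079
gripper_force: 6.0
t 17.9 grasp [ 0.5764 -0.0394  0.1381] zdir [-0.003  0.    -1.   ] closing -1.569 -> cm [ 0.13 -0.06  0.29] turn -0.002 q6 1.41 F [-0.1  0.1 -0.5] open 0.0079
```

View pics/s6.png

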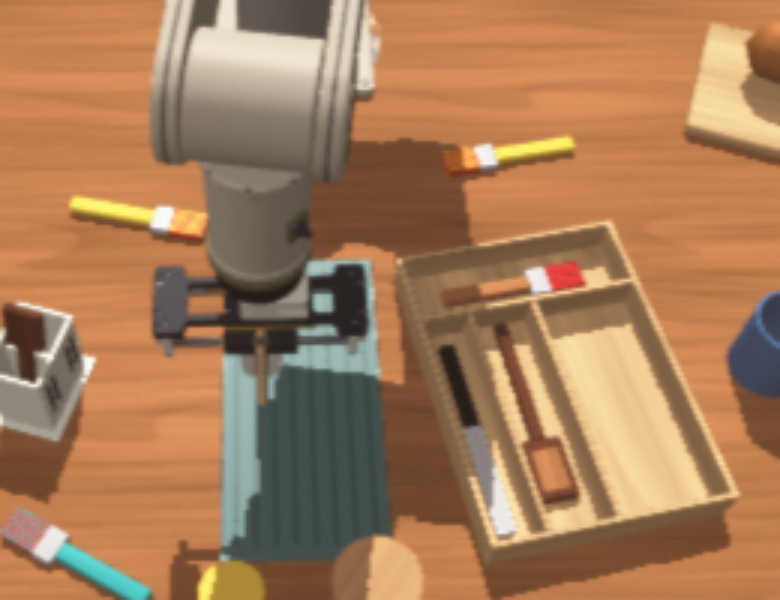

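The view shows the turner edge-on between the fingers at (262,370), tilted towards +x, and the brush lying well in the tray at (515,285). I'll continue the tilt.

```bash
python3 -m handwheel '[[1.1,0,-1.2,0,1],[1.1,0,-1.4,0,1],[0.9,0,-1.5,0,1],[0.8,0,-1.5,0,1],[0.4,0,-0.9,0,1],[0.4,0,-0.8,0,1],[0,0,0,0,1],[0,0,0,0,1]]' && python3 -c "
from h import *
delta(.421+.203,-.04,.061,-1.571)"
```

```text
t: 18.95
tool_pos: [0.6244, -0.0396, 0.2336]
orientation: [3.142, 0.003, 0.0]
force: [-0.0, 0.5, -0.2]
opening: 0.0079
gripper_force: 6.0
t 18.95 grasp [ 0.6244 -0.0396  0.0666] zdir [ 0. -0. -1.] closing -1.569 -> cm [-0.04 -0.04 -0.56] turn -0.002 q6 1.42 F [-0.   0.5 -0.2] open 0.0079
```

```bash
for i in 1 2 3; do python3 -m handwheel '[[0,0,-0.25,0,1],[0,0,0,0,1]]' | grep -E "tool_pos|^force"; done
```

```text
tool_pos: [0.6244, -0.0396, 0.2311]
force: [1.8, -0.2, 0.3]
tool_pos: [0.6243, -0.0396, 0.2282]
force: [0.7, -0.7, -0.4]
tool_pos: [0.6242, -0.0395, 0.2255]
force: [0.9, -0.7, -1.4]
```

```bash
for i in 1 2 3 4; do python3 -m handwheel '[[0,0,-0.25,0,1],[0,0,0,0,1]]' | grep -E "tool_pos|^force"; done
```

```text
tool_pos: [0.6242, -0.0395, 0.223]
force: [0.3, 0.4, -0.7]
tool_pos: [0.6243, -0.0395, 0.2205]
force: [0.0, 0.5, -0.7]
tool_pos: [0.6243, -0.0396, 0.218]
force: [-0.5, -0.4, -0.8]
tool_pos: [0.6245, -0.0395, 0.2159]
force: [0.0, -0.4, 0.9]
```

```bash
python3 -m handwheel '[[0,0,-0.2,0,1],[0,0,0,0,1]]' | grep -E "tool_pos|^force"; python3 -m handwheel '[[0,0,0,0,0.88],[0,0,0,0,0.86],[0,0,0,0,0.84],[0,0,0,0,0.82],[0,0,0,0,0.8],[0,0,-1,0,0.78],[0,0,-0.6,0,0.75],[0,0,0,0,0.75]]' && python3 -m handwheel '[[0,0.5,0,0,0.72],[0,0.6,0,0,0.68],[0,0.6,0,0,0.64],[0,0.6,0,0,0.6],[0,0.6,0,0,0.6],[0,0,0,0,0.6]]' && python3 - <<'E'
from h import *
import pickle
delta(.62,0,.03,-1.571)
c=get_calibration("wrist"); im=read_camera("wrist"); pickle.dump(c,open("w7.pkl","wb")); cv2.imwrite("pics/w7.png",im[...,::-1])
E
```

```text
tool_pos: [0.6249, -0.0396, 0.2145]
force: [3.4, 0.0, 4.1]
t: 21.95
tool_pos: [0.6238, -0.0395, 0.1965]
orientation: [-3.141, -0.003, 0.003]
force: [0.2, -0.7, 0.2]
opening: 0.0231
gripper_force: 0.0
t: 22.7
tool_pos: [0.6244, -0.0099, 0.1979]
orientation: [-3.141, -0.004, -0.0]
force: [0.5, -0.4, -0.4]
opening: 0.037
gripper_force: 0.1
t 22.7 grasp [ 0.6244 -0.0099  0.0309] zdir [ 0.  0. -1.] closing -1.568 -> cm [-0.44  0.99 -0.09] turn -0.003 q6 1.47 F [ 0.5 -0.4 -0.4] open 0.037
```

```bash
python3 -m handwheel '[[0,0.2,0,0,0.54],[0,0.2,0,0,0.48],[0,0.2,0,0,0.42],[0,0.2,0,0,0.36],[0,0.2,0,0,0.3],[0,0.2,0,0,0.24],[0,0.2,0,0,0.16],[0,0.1,0,0,0.08],[0,0.1,0,0,0],[0,0,0,0,0]]' && python3 -m handwheel '[[0,0,0,0,0],[0,0,0,0,0],[0,0,0.5,0,0],[0,0,1,0,0],[0,0,2,0,0],[0,0,4,0,0],[-2,0,5,0,0],[-2,0,5,0,0],[-2,0,4,0,0],[0,0,0,0,0]]' && python3 - <<'E'
from h import *
import pickle
delta(.62,0,.03,-1.571)
c=get_calibration("wrist"); im=read_camera("wrist"); pickle.dump(c,open("w8.pkl","wb")); cv2.imwrite("pics/w8.png",im[...,::-1])
E
```

```text
t: 24.0
tool_pos: [0.6244, 0.0055, 0.1978]
orientation: [-3.142, -0.003, 0.0]
force: [1.1, 1.3, -0.4]
opening: 0.0931
gripper_force: 0.1
t: 25.25
tool_pos: [0.5644, 0.0054, 0.4198]
orientation: [3.141, 0.003, 0.016]
force: [-0.0, -0.7, 0.7]
opening: 0.093
gripper_force: 0.0
t 25.25 grasp [0.5661 0.0053 0.2528] zdir [ 0.01  -0.001 -1.   ] closing -1.569 -> cm [  5.39  -0.53 -22.28] turn -0.002 q6 1.49 F [-0.  -0.7  0.7] open 0.093
```

View pics/w8.png

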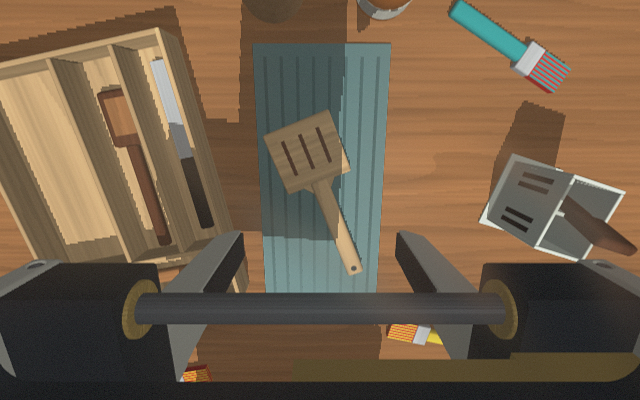

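The turner lies flat on the mat, blade front edge from (264,137) to (332,110), rear corners (283,196) and (350,170), handle end at about (354,272).

```bash
python3 - <<'E'
from h import *
import pickle
np.set_printoptions(precision=4,suppress=True)
c=pickle.load(open("w8.pkl","rb"))
e=onz(c,[(354,272)],.017)[0]; k=onz(c,[(264,137),(332,110),(350,170),(283,196)],.014); t=k[:2].mean(0)
d=t-e; y=np.arctan2(d[1],d[0]); u=np.array([np.cos(y),np.sin(y)]);print("tip",t,"end",e,"len",np.hypot(*d[:2]),"yaw",y,"width",np.hypot(*(k[0]-k[1])[:2]))
# handle edges at three rows
im=cv2.imread("pics/w8.png").astype(int)
for r in (215,230,245,258): print(r,im[r,310:368].sum(1).tolist())
g=(t+e)[:2]/2+.012*u; print("grasp",g); delta(g[0],g[1],.028,y+np.pi/2)
E
```

```text
tip [0.633  0.0329 0.014 ] end [ 0.4246 -0.0452  0.017 ] len 0.22258058287175286 yaw 0.3587493042111255 width 0.09314235853030575
215 [252, 250, 237, 209, 219, 230, 256, 247, 239, 243, 242, 253, 247, 240, 257, 293, 323, 329, 324, 329, 331, 335, 335, 331, 334, 335, 325, 322, 348, 498, 447, 340, 206, 213, 336, 363, 412, 412, 410, 407, 409, 407, 405, 410, 404, 340, 333, 344, 418, 407, 410, 414, 412, 400, 414, 409, 413, 406]
230 [268, 262, 244, 238, 232, 242, 254, 261, 256, 253, 255, 260, 261, 259, 260, 265, 258, 227, 238, 246, 273, 301, 322, 326, 317, 338, 326, 348, 557, 533, 526, 536, 529, 512, 513, 479, 439, 352, 249, 341, 336, 420, 421, 411, 368, 347, 346, 392, 415, 413, 417, 411, 417, 407, 413, 414, 413, 411]
245 [399, 394, 395, 359, 369, 385, 403, 398, 404, 402, 400, 408, 404, 397, 403, 401, 388, 370, 370, 387, 410, 404, 409, 416, 412, 391, 418, 470, 519, 509, 517, 519, 528, 532, 531, 520, 528, 530, 520, 515, 504, 472, 435, 347, 223, 252, 321, 424, 419, 423, 415, 422, 416, 416, 418, 419, 417, 389]
258 [400, 408, 402, 370, 371, 381, 403, 399, 400, 402, 404, 408, 401, 393, 401, 406, 383, 373, 375, 400, 415, 409, 403, 410, 405, 413, 405, 401, 407, 400, 377, 383, 444, 486, 497, 508, 507, 513, 528, 523, 519, 516, 522, 515, 510, 509, 477, 442, 369, 259, 255, 261, 430, 419, 424, 410, 413, 342]
grasp [ 0.5401 -0.0019]
t 25.3 grasp [0.5655 0.0053 0.2498] zdir [ 0.006 -0.001 -1.   ] closing -1.569 -> cm [ -2.54  -0.73 -22.18] turn 0.357 q6 1.49 F [0.7 0.4 0. ] open 0.093
```

```bash
python3 -m handwheel '[[-1.6,-0.5,-3,0.18,0.45],[-1.6,-0.5,-4,0.177,0.45],[0,0,-5,0,0.45],[0,0,-5,0,0.45],[0,0,-2,0,0.45],[0,0,0,0,0.45],[0,0,0,0,0.45]]' && python3 - <<'E'
from h import *
import pickle
np.set_printoptions(precision=4,suppress=True)
delta(.5328,-.0047,.026,.359+np.pi/2)
c=get_calibration("wrist"); im=read_camera("wrist"); pickle.dump(c,open("w9.pkl","wb")); cv2.imwrite("pics/w9.png",im[...,::-1])
u=np.array([.936,.351]); o=np.array([.633,.0329])-.115*u
n=np.array([-.351,.936])
print(proj(c,[np.r_[o+a*u+b*n,.014] for a,b in((.03,.046),(.03,-.046),(.115,.046),(.115,-.046),(.03,.012),(.03,-.012),(.008,0.012),(.008,-.012))]).round(0).tolist())
for r in (60,90,120,150,180,200,220): print(r,im[r,200:440:6].astype(int).sum(1).tolist())
E
```

```text
t: 26.18
tool_pos: [0.5328, -0.0046, 0.2236]
orientation: [3.091, 0.561, 0.001]
force: [-0.4, -0.0, 0.3]
opening: 0.0509
gripper_force: 0.0
t 26.18 grasp [ 0.533  -0.0046  0.0566] zdir [ 0.001 -0.    -1.   ] closing -1.212 -> cm [-0.02 -0.01 -3.06] turn 0.0 q6 1.11 F [-0.4 -0.   0.3] open 0.0509
[[250.0, 200.0], [387.0, 200.0], [241.0, 62.0], [397.0, 62.0], [301.0, 200.0], [337.0, 200.0], [302.0, 230.0], [336.0, 230.0]]
60 [250, 244, 234, 242, 257, 263, 263, 335, 341, 341, 334, 344, 348, 354, 342, 355, 356, 358, 354, 353, 357, 360, 354, 353, 354, 351, 356, 346, 353, 351, 341, 332, 237, 261, 255, 256, 261, 221, 252, 251]
90 [266, 269, 268, 232, 261, 265, 263, 353, 365, 359, 366, 361, 195, 204, 363, 357, 363, 383, 387, 205, 390, 397, 390, 388, 390, 291, 206, 390, 400, 395, 390, 388, 256, 259, 258, 231, 266, 258, 260, 255]
120 [254, 261, 262, 263, 262, 264, 228, 285, 392, 400, 390, 391, 289, 197, 401, 393, 394, 395, 396, 209, 402, 390, 387, 380, 384, 240, 213, 375, 378, 375, 371, 376, 261, 237, 254, 261, 269, 262, 233, 254]
150 [252, 261, 255, 268, 219, 267, 265, 267, 372, 367, 375, 368, 373, 208, 378, 368, 374, 366, 368, 216, 330, 368, 376, 372, 368, 185, 196, 372, 378, 369, 363, 379, 266, 271, 266, 268, 248, 418, 413, 416]
180 [275, 266, 278, 245, 267, 268, 264, 268, 290, 354, 364, 368, 363, 364, 365, 364, 372, 375, 364, 378, 377, 374, 372, 372, 377, 378, 372, 371, 367, 368, 369, 282, 276, 273, 347, 404, 408, 416, 418, 354]
200 [276, 270, 231, 271, 268, 272, 277, 238, 274, 267, 285, 271, 239, 263, 273, 321, 351, 300, 343, 368, 379, 376, 381, 358, 303, 268, 262, 360, 434, 279, 267, 417, 350, 420, 415, 413, 413, 347, 421, 416]
220 [433, 387, 371, 266, 267, 261, 233, 278, 268, 276, 280, 245, 277, 277, 279, 289, 251, 281, 340, 363, 381, 378, 388, 269, 276, 270, 355, 416, 424, 419, 421, 348, 419, 426, 416, 382, 349, 413, 415, 406]
```

```bash
python3 -m handwheel '[[0.3,0.1,-1.5,0,0.45],[0,0,-1,0,0.45],[0,0,-0.5,0,0.45],[0,0,0,0,0.5],[0,0,0,0,0.6],[0,0,0,0,0.8],[0,0,0,0,1],[0,0,0,0,1],[0,0,0,0,1],[0,0,0,0,1]]' 30 && python3 -c "
from h import *
delta(.5328,-.0047,.026,.359+np.pi/2)" && python3 -m handwheel '[[0,0,0.5,0,1],[0,0,1.5,0,1],[0,0,3,0,1],[0,0,4,0,1],[0,0,4,0,1],[0,0,0,0,1],[0,0,0,0,1]]' && python3 - <<'E'
from h import *
import pickle
np.set_printoptions(precision=4,suppress=True)
y=.1952;R=np.array([[np.cos(y),-np.sin(y)],[np.sin(y),np.cos(y)]])
w=R@[.04,.064]+[.5420,.2680]; print("wide",w)
delta(*w,.1,y+np.pi/2)
c=get_calibration("wrist"); im=read_camera("wrist"); pickle.dump(c,open("w10.pkl","wb")); cv2.imwrite("pics/w10.png",im[...,::-1])
for r in range(50,200,15): print(r,im[r,200:440:6].astype(int).sum(1).tolist())
E
```

```text
t: 27.48
tool_pos: [0.5356, -0.0036, 0.1932]
orientation: [3.091, 0.561, 0.001]
force: [0.5, 0.2, 3.7]
opening: 0.0237
gripper_force: 29.9
t 27.48 grasp [ 0.5357 -0.0036  0.0262] zdir [ 0.001 -0.    -1.   ] closing -1.212 -> cm [-0.29 -0.11 -0.02] turn 0.0 q6 1.11 F [0.5 0.2 3.7] open 0.0237
t: 28.35
tool_pos: [0.5351, -0.0036, 0.3228]
orientation: [-3.091, -0.56, 0.0]
force: [-0.1, 0.3, -1.7]
opening: 0.0237
gripper_force: 29.9
wide [0.5688 0.3385]
t 28.35 grasp [ 0.5351 -0.0036  0.1558] zdir [-0.  0. -1.] closing -1.212 -> cm [ 3.37 34.21 -5.58] turn -0.164 q6 1.11 F [-0.1  0.3 -1.7] open 0.0237
50 [243, 239, 240, 232, 235, 228, 345, 366, 237, 252, 225, 234, 265, 269, 233, 266, 263, 262, 233, 255, 259, 252, 234, 252, 257, 257, 244, 268, 258, 257, 275, 278, 284, 280, 299, 261, 262, 227, 260, 394]
65 [245, 239, 222, 237, 241, 344, 350, 345, 357, 350, 348, 354, 348, 356, 361, 355, 356, 354, 356, 355, 360, 364, 356, 361, 357, 356, 364, 359, 360, 349, 357, 355, 360, 350, 360, 400, 321, 404, 396, 393]
80 [251, 255, 263, 251, 245, 332, 338, 340, 338, 342, 346, 345, 352, 352, 352, 350, 346
[... 850 characters left out ...]
 346, 349, 352, 352, 202, 278, 354, 351, 346, 352, 354, 406, 414, 408, 399, 389, 390]
155 [253, 259, 275, 263, 269, 254, 321, 359, 348, 354, 356, 358, 188, 313, 356, 355, 351, 355, 350, 186, 193, 344, 354, 350, 346, 343, 347, 196, 361, 353, 350, 343, 343, 355, 408, 401, 409, 404, 401, 412]
170 [262, 261, 257, 253, 250, 261, 278, 330, 333, 326, 328, 334, 195, 212, 330, 334, 321, 335, 327, 187, 185, 334, 337, 338, 324, 335, 346, 200, 351, 342, 338, 344, 339, 347, 411, 432, 421, 420, 415, 417]
185 [260, 269, 268, 263, 268, 270, 275, 322, 331, 334, 327, 337, 334, 336, 328, 338, 343, 337, 335, 338, 339, 342, 343, 346, 346, 344, 346, 351, 347, 350, 352, 350, 351, 350, 412, 424, 420, 413, 430, 430]
```

```bash
python3 - <<'E'
from h import *
import pickle
np.set_printoptions(precision=4,suppress=True)
c=pickle.load(open("w10.pkl","rb")); im=cv2.imread("pics/w10.png").astype(int).sum(2)
rows={}
for col in (250,290,340,390):
    g=np.diff(im[46:70,col]); rows[col]=46+int(g.argmax())+.5
print(rows)
L=[];Rr=[]
for r in (75,120,165):
    seg=im[r,210:260]; L.append(210+np.diff(seg).argmax()+.5); seg=im[r,385:420];Rr.append(list(seg))
print(L); [print(x) for x in Rr]
p=onz(c,[(k,v) for k,v in rows.items()],.145)
u=np.array([.9363,.3512]);n=np.array([-.3512,.9363]);g=np.array([.5351,-.0036])
print("along,across",(p[:,:2]-g)@np.c_[u,n])
q=onz(c,[(l,r) for l,r in zip(L,(75,120,165))],.145);print((q[:,:2]-g)@np.c_[u,n])
E
```

```text
{250: 52.5, 290: 52.5, 340: 50.5, 390: 47.5}
[np.float64(226.5), np.float64(230.5), np.float64(235.5)]
[np.int64(347), np.int64(359), np.int64(358), np.int64(351), np.int64(353), np.int64(357), np.int64(348), np.int64(354), np.int64(352), np.int64(347), np.int64(354), np.int64(350), np.int64(351), np.int64(353), np.int64(356), np.int64(349), np.int64(356), np.int64(357), np.int64(348), np.int64(363), np.int64(354), np.int64(361), np.int64(363), np.int64(404), np.int64(402), np.int64(397), np.int64(320), np.int64(322), np.int64(334), np.int64(329), np.int64(347), np.int64(401), np.int64(401), np.int64(400), np.int64(403)]
[np.int64(340), np.int64(345), np.int64(343), np.int64(338), np.int64(338), np.int64(345), np.int64(348), np.int64(338), np.int64(340), np.int64(344), np.int64(339), np.int64(340), np.int64(338), np.int64(348), np.int64(341), np.int64(345), np.int64(344), np.int64(340), np.int64(333), np.int64(349), np.int64(414), np.int64(408), np.int64(410), np.int64(406), np.int64(404), np.int64(414), np.int64(406), np.int64(414), np.int64(388), np.int64(325), np.int64(330), np.int64(331), np.int64(338), np.int64(371), np.int64(410)]
[np.int64(341), np.int64(345), np.int64(349), np.int64(354), np.int64(349), np.int64(353), np.int64(343), np.int64(344), np.int64(361), np.int64(353), np.int64(356), np.int64(351), np.int64(347), np.int64(356), np.int64(354), np.int64(353), np.int64(362), np.int64(378), np.int64(408), np.int64(410), np.int64(408), np.int64(418), np.int64(414), np.int64(412), np.int64(414), np.int64(425), np.int64(404), np.int64(419), np.int64(414), np.int64(406), np.int64(413), np.int64(406), np.int64(408), np.int64(419), np.int64(417)]
along,across [[ 0.1063  0.0335]
 [ 0.1062  0.014 ]
 [ 0.1071 -0.0104]
 [ 0.1084 -0.0346]]
[[0.0961 0.0458]
 [0.0744 0.0456]
 [0.051  0.0449]]
```

```bash
python3 - <<'E'
from h import *
c=get_calibration("scene"); print(onz(c,[(478,212),(503,205),(490,203)],.092))
g=np.array([.5766,.3401]);y=.195;n=np.array([-np.sin(y),np.cos(y)]);u=np.array([np.cos(y),np.sin(y)])
for a in(-.0375,.0375): print((g+.094*n+a*u).round(3))
delta(.5766,.3401,.10,y+np.pi/2)
E
```

```text
[[0.53277866 0.45401579 0.092     ]
 [0.50870232 0.53798308 0.092     ]
 [0.5008052  0.49946815 0.092     ]]
[0.522 0.425]
[0.595 0.44 ]
t 28.4 grasp [ 0.5345 -0.0035  0.1548] zdir [-0.002  0.    -1.   ] closing -1.212 -> cm [ 4.21 34.36 -5.48] turn -0.164 q6 1.11 F [-0.4  0.4 -2. ] open 0.0237
```

```bash
python3 -m handwheel '[[0.5,4.3,0,-0.02,1],[0.5,4.3,0,-0.02,1],[0.5,4.3,0,-0.02,1],[0.5,4.3,0,-0.02,1],[0.5,4.3,0,-0.02,1],[0.6,4.3,0,-0.02,1],[0.6,4.3,0,-0.02,1],[0.5,4.2,0,-0.024,1],[0,0,-2,0,1],[0,0,0,0,1]]' && python3 -m handwheel '[[0,0,-2,0,1],[0,0,0,0,1],[0,0,0,0,1]]' && python3 - <<'E'
from h import *
import pickle
np.set_printoptions(precision=4,suppress=True)
y=.195
delta(.5766,.3401,.0282,y+np.pi/2)
c=get_calibration("wrist"); im=read_camera("wrist"); pickle.dump(c,open("w11.pkl","wb")); cv2.imwrite("pics/w11.png",im[...,::-1])
R=np.array([[np.cos(y),-np.sin(y),0],[np.sin(y),np.cos(y),0],[0,0,1]])
M=[(.173,.127,.046),(.173,0,.046),(.173,-.127,.046),(0.1,.127,.046),(.1,.121,.046)]
print(proj(c,np.array(M)@R.T+[.542,.268,0]).round())
s=im.astype(int).sum(2)
print([s[r,320] for r in range(0,90,2)])
print([s[60,k] for k in range(100,300,4)])
print([s[20,k] for k in range(100,300,4)])
E
```

```text
t: 29.65
tool_pos: [0.576, 0.3386, 0.2982]
orientation: [3.124, 0.306, -0.011]
force: [0.4, -0.3, -1.5]
opening: 0.024
gripper_force: 29.9
t: 30.02
tool_pos: [0.5775, 0.3388, 0.2828]
orientation: [3.127, 0.304, -0.0]
force: [0.1, 0.3, -0.9]
opening: 0.0239
gripper_force: 29.9
t 30.02 grasp [0.5775 0.3388 0.1158] zdir [-0. -0. -1.] closing -1.377 -> cm [-0.09  0.13 -8.76] turn 0.001 q6 1.83 F [ 0.1  0.3 -0.9] open 0.0239
[[222.  40.]
 [413.  39.]
 [605.  39.]
 [231. 151.]
 [239. 151.]]
[np.int64(246), np.int64(238), np.int64(246), np.int64(246), np.int64(250), np.int64(249), np.int64(246), np.int64(241), np.int64(244), np.int64(241), np.int64(250), np.int64(246), np.int64(233), np.int64(240), np.int64(250), np.int64(248), np.int64(260), np.int64(235), np.int64(238), np.int64(238), np.int64(217), np.int64(323), np.int64(341), np.int64(328), np.int64(319), np.int64(269), np.int64(303), np.int64(326), np.int64(338), np.int64(352), np.int64(351), np.int64(358), np.int64(366), np.int64(363), np.int64(364), np.int64(359), np.int64(360), np.int64(362), np.int64(357), np.int64(358), np.int64(
[... 867 characters left out ...]
nt64(346), np.int64(342), np.int64(353), np.int64(367), np.int64(380), np.int64(378), np.int64(392), np.int64(390), np.int64(391), np.int64(391), np.int64(385), np.int64(389), np.int64(384), np.int64(387), np.int64(381), np.int64(384), np.int64(378), np.int64(381), np.int64(373), np.int64(389), np.int64(377), np.int64(393), np.int64(386), np.int64(384), np.int64(375), np.int64(386), np.int64(379), np.int64(371), np.int64(374), np.int64(372), np.int64(368), np.int64(360), np.int64(319), np.int64(229), np.int64(231), np.int64(222), np.int64(224), np.int64(237), np.int64(233), np.int64(244), np.int64(261), np.int64(260), np.int64(243), np.int64(246), np.int64(231), np.int64(244), np.int64(240)]
```

```bash
python3 -m handwheel '[[-0.1,0.13,-3,0,1],[0,0,-2.5,0,1],[0,0,-1.5,0,1],[0,0,-0.8,0,1],[0,0,-0.4,0,1],[0,0,0,0,1],[0,0,0,0,1]]' && python3 -c "
from h import *
delta(.5766,.3401,.0282,.195+np.pi/2)"
```

```text
t: 30.95
tool_pos: [0.5767, 0.3409, 0.2018]
orientation: [-3.126, -0.305, -0.002]
force: [0.2, 0.3, -1.0]
opening: 0.0234
gripper_force: 29.9
t 30.95 grasp [0.577  0.341  0.0348] zdir [ 0.001  0.001 -1.   ] closing -1.376 -> cm [-0.04 -0.09 -0.66] turn 0.0 q6 1.83 F [ 0.2  0.3 -1. ] open 0.0234
```

```bash
python3 -m handwheel '[[0,-0.1,-0.25,0,1],[0,0,-0.15,0,1],[0,0,-0.1,0,1],[0,0,0,0,1]]' | grep -E "tool_pos|^force"; for i in 1 2; do python3 -m handwheel '[[0,0,-0.08,0,1],[0,0,0,0,1]]' | grep -E "tool_pos|^force"; done
```

```text
tool_pos: [0.5763, 0.3397, 0.1956]
force: [0.3, 0.2, -0.2]
tool_pos: [0.5765, 0.3398, 0.1953]
force: [-0.9, -1.2, 0.5]
tool_pos: [0.5765, 0.3398, 0.1953]
force: [-3.8, -2.0, 6.7]
```

```bash
python3 -m handwheel '[[0,0,0.03,0,0.74],[0,0,0,0,0.7],[0,0,0,0,0.65],[0,0,0,0,0.6],[0,0,0.5,0,0.6],[0,0,2,0,0.6],[0,0,4,0,0.6],[0,0,5,0,0.6],[0,0,5,0,0.6],[0,0,4,0,0.6]]' | grep -E "tool_pos|^force|opening" && python3 -m handwheel '[[-1,-5,1,0,0.6],[-1,-5,1,0,0.6],[-1,-5,0,0,0.6],[0,0,0,0,0.6],[0,0,0,0,0.6]]' | grep tool_pos; python3 - <<'E'
from h import *
import pickle
np.set_printoptions(precision=4,suppress=True)
c=get_calibration("wrist"); im=read_camera("wrist"); cv2.imwrite("pics/w12.png",im[...,::-1])
y=.195;R=np.array([[np.cos(y),-np.sin(y),0],[np.sin(y),np.cos(y),0],[0,0,1]])
s=im.astype(int).sum(2)
o=np.array([.542,.268,0])
def row(pts): 
    p=proj(c,np.array(pts)@R.T+o).round().astype(int); return [int(s[v,u]) if 0<=v<400 and 0<=u<640 else -1 for u,v in p]
# expected turner: centre (.04,.064), blade x .07..0.155, y .018..0.110, top z .017
for X in (.04,.1,.145): print(X,row([(X,Y,.017) for Y in np.arange(.006,.124,.004)]))
print("along",row([(X,.080,.017) for X in np.arange(.05,.17,.004)]))
sc=read_camera("scene"); cv2.imwrite("pics/s12.png",sc[...,::-1]); c2=get_calibration("scene")
print(proj(c2,[R@[.155,.064,.017]+o,R@[-.075,.064,.017]+o]).round())
delta(.5,.2,.2,.2)
E
```

```text
tool_pos: [0.5764, 0.3397, 0.4044]
force: [0.4, 0.1, 0.3]
opening: 0.0374
tool_pos: [0.5464, 0.1898, 0.4211]
0.04 [300, 322, 508, 510, 531, 523, 536, 541, 538, 556, 571, 330, 510, 547, 563, 548, 543, 465, 518, 503, 490, 521, 521, 529, 517, 516, 554, 337, 301, 298]
0.1 [291, 269, 505, 347, 539, 542, 533, 540, 550, 251, 548, 544, 542, 545, 443, 266, 554, 547, 536, 539, 332, 262, 542, 541, 554, 545, 540, 339, 283, 290]
0.145 [284, 358, 492, 309, 526, 530, 545, 540, 541, 544, 540, 539, 546, 543, 543, 539, 539, 536, 536, 543, 542, 534, 536, 535, 533, 536, 512, 340, 271, 278]
along [516, 516, 518, 523, 546, 525, 503, 508, 544, 523, 514, 514, 535, 558, 526, 527, 534, 561, 543, 541, 550, 522, 551, 548, 545, 536, 338, 314, 529, 361]
[[451. 268.]
 [423. 204.]]
t 33.92 grasp [0.5466 0.1907 0.2533] zdir [ 0.001  0.001 -1.   ] closing -1.375 -> cm [-4.66  0.93 -5.33] turn -1.566 q6 1.62 F [-1.5  0.7 -0.4] open 0.0374
```

```bash
python3 -c "
from plant import job
print(job.close_job())"
```

```text
the job is handed in; nothing more can be done
None
```

The job is handed in at about 34 s: the turner is in the wide compartment with its blade at the spoon-bowl end, and the brush is flat in the crosswise compartment. I judged the turner's final lie from pixel samples, since my 10 picture views were used up, and I put the brush away first to clear the mat for re-gripping the turner.

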